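Open the docked combination lock and present it by its shackle

ROBOT

A 6-joint arm with a two-finger parallel gripper is mounted at the origin on the work surface; the furniture and walls round the work are solid. World frame = base frame: x ahead of the robot, y to its left, z up, the work surface at z = 0. Lengths are in m, angles in rad, forces in N, time in s.
With the tool pointing down it reaches from about 0.375 to 0.825 m from the base axis. Payload 5.5 kg.
Tool frame: the origin (TCP) lies on the centre line of the jaws, within the pads' length; the fingertips stand 17 mm ahead of it and the grasp point (between the pads) lies 2 mm behind it; z points along the fingers, y is the line along which they close (so a half turn about z gives the same grasp; the last joint's range is limited). The gripper opens to 85 mm and grips with 20 to 120 N. Pads are 22 mm wide; open, the fingers measure 114 mm over their backs; the gripper's body (76 mm by 85 mm) begins 54 mm behind the grasp point. The pads swing forward as they close: fully open they stand 13 mm farther back than shut.
Start: joints at [-1.195, 0.314, -0.047, 1.21, 0, 1.571], TCP at [0.22, -0.558, 0.218] pointing down, gripper open.
Joint ranges: [-2.67, 2.67], [-0.69, 1.73], [-1.03, 1.25], [-2.08, 2.16], [-1.42, 1.45], [-3.14, 3.14]. Speed limits (rad/s): [2.39, 2.39, 3.01, 3.14, 3.14, 3.14].

INTERFACE

Orientations are given as a 3x3 rotation matrix whose columns are the frame's x, y, z axes.
In Python, from station import bot gives the robot as it stands. The module is installed in compiled form; this text tells all that it offers.
- The arm moves only by the tool move_arm, never from a script. Its argument "deltas" is a list of rows, each an object with "slide": the shift along the tool's x, y, z in mm, a list of three; "turn": the turn about the tool's z in rad. In form: [{"slide": [dx, dy, dz], "turn": turn}, ...]. A call has 1 to 20 rows; each row shifts and turns the commanded pose from where the row before left it, along the tool's axes as they then stand; what a row does not reach is not made up. A row lasts 1/8 s, in which the tool goes at most 62.5 mm and 10.7 degrees, less where a joint would pass 70% of its speed; a pose out of reach is approached as far as the arm can. A call with a gripper value outside its range is refused whole. "gripper" is the gripper command: -1 is shut, 1 is fully open, values between are in proportion, set as the call begins (left out, the last holds). The fingers move at their own pace and stop on an object; "force" is the grip in N (left out, the last holds). Time passes only in rows, so rows that do not move let the fingers close. It gives the time, the measured TCP pose, the force, the opening and the grip force at its end, in the units of the state.
- bot.read_state(): the state, without advancing time (a new reading comes with each control period).
- bot.capture(name): name is "side" or "top"; returns the picture (400x640x3 uint8, blue, green, red); there is no depth.
- bot.get_calibration(name): a dict with "camera_matrix" (3x3 intrinsics, pixels), "k1" (the pictures are not rectified: a ray, as slopes to the right and down, at radius r is drawn at 1 + k1 r^2 times it, then the intrinsics apply), "R" (3x3) and "t" (3): a world point X has camera coordinates R X + t. Camera axes: x right, y down, z forward; pixel columns grow to the right and rows downward; lengths in m; the calibration is good to about 2 mm. A picture is of the moment at which its call begins. get_calibration takes no time and is no camera call.
- bot.job_done(): hands the job in; it is judged then, once.
The state is a dict: "time": time; "joint_pos": joint angles; "qvel": joint speeds; "tau": joint torques, N m; "eef_pos": TCP position; "orientation": TCP orientation; "contact_force": force on the tool from outside, world axes, zero at the start; "wrist_torque": the same for the moment, N m; "opening": opening from 0.0 (shut) to 1.0 (fully open); "grip_force": force on a finger pad.
Only numpy, scipy, OpenCV 4.12 (cv2) and the standard library are available. Lean on these libraries where they do the work, as an engineer would, in place of code of your own. Each camera call takes 0.05 s, during which the arm holds its last target. There are 200 camera calls.

TASK

Open the combination lock that sits in its bench dock: slide the dock's bolt out of the shackle, all the way back to its far stop, then turn the dial clockwise, click by click, until its pointer stands at the raised index mark on the case. Then pull the shackle open and lift the lock by the shackle straight up out of the dock, leaving the things lying around it where they are. Finish while still holding the lock still and upright by its open shackle, a good hand's width clear above the worktop and touching nothing else; do not put it down.

Things in the scene. Friction and masses are not known exactly. Their poses are not given: they have to be found in the camera images.
- dock: Fixed grey painted steel dock, plate 94 mm wide (x) and 262 mm long (y, from -176 to +86 mm of the origin), 8 mm thick. Origin: on the worktop, below the centre of the lock's seat; z up. Walls 20 mm high (tops at z = 28 mm) stand 3 mm clear round the lock case. A pedestal (50 mm wide, y from -171 to -77 mm, top at z = 48 mm, two guide rails to z = 59 mm) carries the slide bolt at the -y end.
- bolt (a joint): Slide bolt of the dock, in m: 0 = fully in (its flat steel tongue, 20 x 8 mm, passes through the shackle 3 mm above the lock case and holds the lock down), 0.050 = far stop, fully withdrawn clear of the lock. Grows as it slides along the dock's -y. It starts at or near 0, takes about 2 N to slide and stays where it is left.
- bolt_grip (a point): Point in the black upright grip of the slide bolt, 13 mm below its top. The grip is 12 mm thick (dock x), 30 mm long (dock y), 30 mm high (z 59 to 89 mm above the worktop) and moves with the bolt. Axes parallel to the dock's.
- lock: Loose steel block-shaped combination lock, case 56 (x) x 132 (y) x 40 mm (z), about 0.46 kg with all parts, seated in the dock with its axes parallel to the dock's. Origin: centre of its underside, 8 mm above the worktop when seated. Dial at y = +34 mm and U-shaped shackle at y = -36 mm on its upper face; its centre of mass lies about 13 mm from the plane of the shackle, towards the dial.
- index_mark (a point): Top of the small raised index wedge (12 mm wide, 7 mm high, its point towards the dial) on the lock's upper face beside the dial, at the end of the lock away from the shackle. Fixed to the case.
- dial (a joint): Dial angle in rad, growing clockwise seen from above, 0 to 2.8, with a click notch every 0.349 rad that draws it in (holding torque about 0.035 N m). The lock opens only at 2.443 (pointer at the index mark), within about 0.12; before and beyond that the shackle stays locked. It starts between about 0.9 and 1.8.
- dial_grip (a point): Point on the dial's (vertical) axis, in its bar grip, 27.5 mm above the case. Its x axis is horizontal and runs along the bar towards the pointer end. The black bar is 11 mm thick, 36 mm long (from 20 mm behind to 16 mm ahead of the axis, then a 5 mm arrow nose) and reaches from 10.5 to 38.5 mm above the case; it stands on a grey disc of 48 mm diameter, 10.5 mm high; its pointer end is pointed like an arrow and goes on as a thin steel rib on the disc.
- shackle (a joint): How far the shackle stands pulled out of the case, in m: 0 = closed, 0.022 = fully open. It slides straight up out of the case (lock z) only while the dial is at its opening notch; friction about 0.6 N, it sinks or is pushed back with little force. Lifting the lock by the shackle pulls it open by the lock's own weight.
- shackle_grip (a point): Point midway between the two upright legs of the shackle, 24 mm above the case when closed; moves with the shackle. Axes parallel to the lock's. Round steel bar of 10 mm diameter; legs 36 mm apart along lock x (46 mm over the outside), straight up to 26 mm above the case when closed; crossbar top 40 mm above the case when closed.
- post (a point): Axis, at worktop level, of the room's fixed upright steel post, 60 mm square, floor to ceiling, to the right of the dock. In front of it and round it lies a fixed heap of flat boxes, lower than 180 mm, up to about 0.35 m nearer the robot and 0.2 m to either side. The arm starts to the right of the post: draw it in and pass between the robot's base and the post, above the heap.
- head_a: Loose pale machine head (tuning peg), the one farther to the left of two, 48 x 31 x 33 mm; leave alone. Origin at the underside.
- sanding: Loose wooden sanding block 70 x 46 x 24 mm; leave alone. Origin at the underside.

How it is judged:
By the outcome, as a careful person would: the job done as asked, in the order asked, and still so for the second after the job is handed in, while the arm keeps its last pose, push and grip.
It also fails if it takes over 69 s, if anything falls off the work surface, if the arm or the gripper's body presses on something with over 40 N, if the wrist force passes 120 N, or if a joint passes its speed limit or range.

## Working session

There is one attempt and no reset: what is moved stays moved. The work goes in short steps, Python scripts to look and compute and a tool call to move; the robot and the scene stay as the last step left them, time stands still between calls to the robot, and variables do not carry over. Pictures are saved under pics/ and viewed, at most 10 in all, crops included, and the job is handed in when it is done.

Besides the shell and the picture viewer there is one more tool, called by a JSON object that holds its "fn" and its "kwargs". move_arm: Moves the arm, as the interface text tells. Its arguments: {"type":"object","properties":{"deltas":{"type":"array","items":{"type":"object","properties":{"slide":{"type":"array","items":{"type":"number"}},"turn":{"type":"number"}}}},"gripper":{"type":"number"},"force":{"type":"number"}},"required":["deltas"]}

```bash
mkdir -p pics; cat > h.py <<'E'
import numpy as np, cv2
from station import bot
def cast(name,u,v,z):
    c=bot.get_calibration(name);K=np.array(c["camera_matrix"]);R=np.array(c["R"]);t=np.array(c["t"])
    d=np.array([(u-K[0,2])/K[0,0],(v-K[1,2])/K[1,1]]);s=d.copy()
    for _ in range(20): s=d/(1+c["k1"]*(s@s))
    o=-R.T@t;r=R.T@np.array([s[0],s[1],1.]);return o+r*(z-o[2])/r[2]
def proj(name,X):
    c=bot.get_calibration(name);K=np.array(c["camera_matrix"]);p=np.array(c["R"])@np.array(X)+np.array(c["t"])
    s=p[:2]/p[2];s=s*(1+c["k1"]*(s@s));return np.array([K[0,0]*s[0]+K[0,2],K[1,1]*s[1]+K[1,2]])
E
python3 - <<'E'
from h import *
for n in("top","side"):
    im=bot.capture(n);cv2.imwrite(f"pics/{n}0.png",im)
    c=bot.get_calibration(n);R=np.array(c["R"]);print(n,np.round(-R.T@np.array(c["t"]),3),np.round(R,2).tolist(),c["camera_matrix"],c["k1"])
s=bot.read_state();print(s["time"],s["eef_pos"],np.round(s["orientation"],3).tolist(),s["opening"])
E
```

```text
top [0.383 0.079 1.12 ] [[-0.02, -1.0, -0.0], [-0.99, 0.02, -0.14], [0.14, -0.0, -0.99]] [[484.07644759   0.         315.87931399]
 [  0.         484.07644759 201.94157615]
 [  0.           0.           1.        ]] -0.029773087273906075
side [ 0.497 -0.91   0.611] [[1.0, -0.05, -0.02], [-0.05, -0.5, -0.87], [0.03, 0.87, -0.5]] [[472.030616     0.         321.30349327]
 [  0.         472.030616   202.98546294]
 [  0.           0.           1.        ]] 0.027067560254280493
0.1 [ 0.21999608 -0.55761767  0.2171231 ] [[0.93, 0.367, -0.001], [0.367, -0.93, 0.001], [-0.0, -0.002, -1.0]] 1.0009814315128707
```

View pics/top0.png

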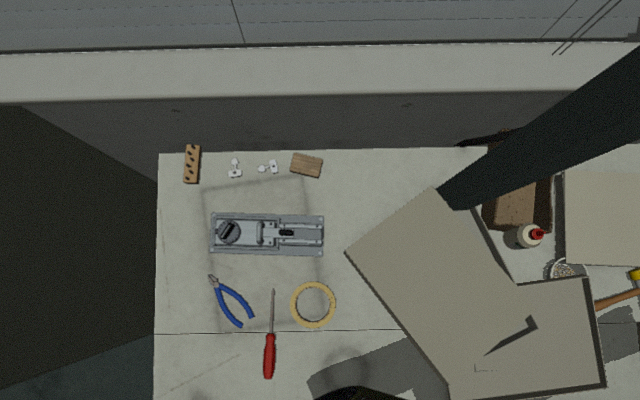

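View pics/side0.png

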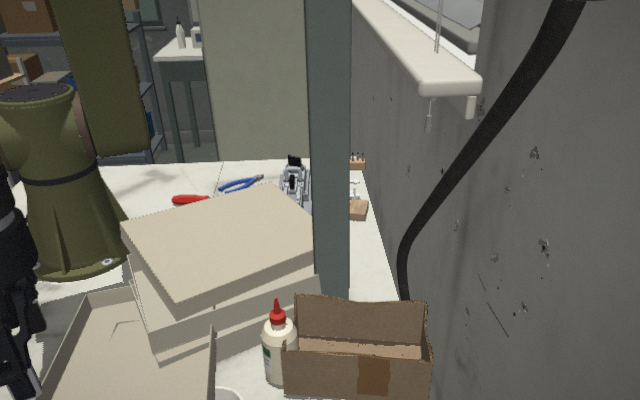

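The top view shows the dock at px (208–324, 212–256), with the dial near (228,232) and the black bolt grip near (287,233). The post foot is near (450,200), and the heap is below and to the right of it. The side view shows the dock small, at (295,180). Next I'll zoom in on the dock.

```bash
python3 - <<'E'
from h import *
im=cv2.imread("pics/top0.png")
c=im[205:263,200:332];cv2.imwrite("pics/c0.png",cv2.resize(c,None,fx=6,fy=6,interpolation=cv2.INTER_CUBIC))
hsv=cv2.cvtColor(im,cv2.COLOR_BGR2HSV)
for p in [(208,212),(324,256),(450,200),(350,250),(440,190)]: print(p,np.round(cast("top",*p,0.008),3))
E
```

```text
(208, 212) [0.526 0.326 0.008]
(324, 256) [0.419 0.06  0.008]
(450, 200) [ 0.541 -0.237  0.008]
(350, 250) [ 0.431 -0.     0.008]
(440, 190) [ 0.566 -0.215  0.008]
```

View pics/c0.png

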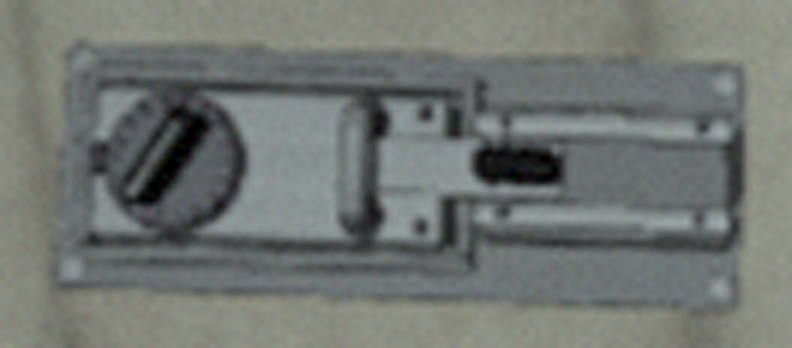

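The crop (6x, offset 200,205) shows these:
- Plate corners: (78,45), (742,66), (735,305), (62,283).
- Dial bar: from (195,105) to (135,200), with the pointer at the lower left.
- Index: (98,155).
- Crossbar: x≈355, y 100–235.
- Bolt grip: (475–562, 150–183).

That leaves about three clicks to go.

```bash
cat > fit.py <<'E'
from h import *
im=cv2.imread("pics/top0.png")
f=lambda x,y:(x/6+200-.5+1/12,y/6+205-.5+1/12)
m=np.array([[-47,86],[47,86],[47,-176],[-47,-176]])/1000 # dock corners: lower-left img.. 
px=[(62,283),(78,45),(742,66),(735,305)]
W=np.array([cast("top",*f(*p),.008)[:2] for p in px])
mc=m-m.mean(0);Wc=W-W.mean(0)
th=np.arctan2((mc[:,0]*Wc[:,1]-mc[:,1]*Wc[:,0]).sum(),(mc*Wc).sum())
R=np.array([[np.cos(th),-np.sin(th)],[np.sin(th),np.cos(th)]])
O=W.mean(0)-R@m.mean(0)
print("sides",[np.round(np.linalg.norm(W[i]-W[i-1]),4) for i in range(4)],"th",th,"O",O,"res",np.round(W-(m@R.T+O),4).tolist())
g=cv2.cvtColor(im,cv2.COLOR_BGR2GRAY)
crop=cv2.resize(g[205:263,200:332],None,fx=6,fy=6,interpolation=cv2.INTER_CUBIC)
mk=(crop<45).astype(np.uint8)
n,l,s,c=cv2.connectedComponentsWithStats(mk)
for i in range(1,n):
    if s[i,4]>300:
        pts=np.argwhere(l==i)[:,::-1].astype(np.float32);rc=cv2.minAreaRect(pts)
        P=cast("top",*f(*rc[0]),.0865)[:2];ax=[cast("top",*f(*q),.0865)[:2] for q in cv2.boxPoints(rc)]
        L=[ax[1]-ax[0],ax[2]-ax[1]];L.sort(key=np.linalg.norm)
        print(s[i].tolist(),"img",np.round(rc[0]),"world",np.round(P,4),"dock",np.round(R.T@(P-O),4),"len",[round(float(np.linalg.norm(a)),4) for a in L],"az",round(float(np.arctan2(L[1][1],L[1][0])),3))
P=lambda x,y,z:np.round(R.T@(cast("top",*f(x,y),z)[:2]-O),4)
print("shackle ends",P(358,97,.083),P(355,238,.083),"index",P(98,155,.055))
for q in [(440,210),(436,187)]: print("post corner?",cast("top",*q,.17))
for n,p in dict(dial=(0,.034,.0755),shackle=(0,-.036,.072)).items(): print(n,R@np.array(p[:2])+O)
# side check: project dock-frame points
for p in [(0,-.03,.088),(0,-.099,.089),(0,.034,.0865)]:
    w=R@np.array(p[:2])+O;print("side px",p,proj("side",[*w,p[2]]))
E
python3 fit.py
```

```text
sides [np.float64(0.257), np.float64(0.0916), np.float64(0.2564), np.float64(0.0916)] th -0.05371490933405181 O [0.47501042 0.23456047] res [[0.001, -0.0025], [-0.0014, -0.0028], [-0.001, 0.0027], [0.0014, 0.0025]]
[124, 105, 86, 100, 2691] img [168. 161.] world [0.4729 0.266 ] dock [-0.0038  0.0313] len [0.0157, 0.0401] az -0.468
[371, 110, 16, 27, 314] img [379. 123.] world [0.4847 0.1906] dock [ 0.012  -0.0433] len [0.0051, 0.0094] az -0.068
[476, 146, 85, 38, 2634] img [518. 164.] world [0.4689 0.141 ] dock [-0.0011 -0.0937] len [0.013, 0.0301] az -1.616
[362, 196, 19, 34, 332] img [372. 214.] world [0.4525 0.193 ] dock [-0.0203 -0.0427] len [0.0056, 0.012] az -0.204
shackle ends [ 0.0215 -0.0351] [-0.029  -0.0365] index [-0.0002  0.0629]
post corner? [ 0.49883503 -0.16961455  0.17      ]
post corner? [ 0.54520159 -0.16431359  0.17      ]
dial [0.47683585 0.26851143]
shackle [0.47307761 0.1986124 ]
side px (0, -0.03, 0.088) [293.99121564 165.03724593]
side px (0, -0.099, 0.089) [292.55854275 176.65717042]
side px (0, 0.034, 0.0865) [295.20968144 155.42853887]
```

{"fn": "move_arm", "kwargs": {"deltas": [{"slide":[0,-10,-20],"turn":0},{"slide":[0,-20,-20],"turn":0},{"slide":[0,-26,-15],"turn":0},{"slide":[0,-28,-5],"turn":0},{"slide":[0,-28,0],"turn":0},{"slide":[0,-28,0],"turn":0},{"slide":[0,-26,0],"turn":0},{"slide":[0,-16,0],"turn":0},{"slide":[0,-6,0],"turn":0},{"slide":[0,0,0],"turn":0}]}}

```text
time: 1.35
eef_pos: [0.1513, -0.3835, 0.2783]
orientation: [[0.93, 0.367, 0.0], [0.367, -0.93, -0.001], [0.0, 0.001, -1.0]]
contact_force: [-0.2, -0.4, 0.2]
opening: 1.0
grip_force: 0.0
```

{"fn": "move_arm", "kwargs": {"deltas": [{"slide":[25,-1,0],"turn":-0.062},{"slide":[50.7,-3.1,0],"turn":-0.124},{"slide":[50.7,-3.1,0],"turn":-0.124},{"slide":[50.7,-3.1,0],"turn":-0.124},{"slide":[50.7,-3.1,0],"turn":-0.124},{"slide":[50.7,-3.1,0],"turn":-0.124},{"slide":[50.7,-3.1,0],"turn":-0.124},{"slide":[50.7,-3.1,0],"turn":-0.124},{"slide":[50.7,-3.1,0],"turn":-0.124},{"slide":[50.7,-3.1,0],"turn":-0.124},{"slide":[50.7,-3.1,0],"turn":-0.124},{"slide":[50.7,-3.1,0],"turn":-0.124},{"slide":[25,-1,0],"turn":-0.062},{"slide":[0,0,0],"turn":0},{"slide":[0,0,0],"turn":0}]}}

```text
time: 3.22
eef_pos: [0.3936, 0.1155, 0.2778]
orientation: [[-0.288, 0.958, -0.0], [0.958, 0.288, -0.001], [-0.0, -0.0, -1.0]]
contact_force: [0.4, 0.1, 0.6]
opening: 1.003
grip_force: 0.0
```

{"fn": "move_arm", "kwargs": {"deltas": [{"slide":[0,0,0],"turn":0.173},{"slide":[0,0,0],"turn":0.173},{"slide":[7,18,20],"turn":0},{"slide":[8,19,30],"turn":0},{"slide":[8,19,30],"turn":0},{"slide":[6.5,18,30],"turn":0},{"slide":[0,0,30],"turn":0},{"slide":[0,0,15],"turn":0},{"slide":[0,0,0],"turn":0},{"slide":[0,0,0],"turn":0}], "gripper": 0.2}}

```text
time: 4.47
eef_pos: [0.4693, 0.1412, 0.124]
orientation: [[0.054, 0.999, 0.002], [0.999, -0.054, 0.0], [0.001, 0.002, -1.0]]
contact_force: [0.3, -0.1, 0.2]
opening: 0.601
grip_force: 0.0
```

```bash
python3 - <<'E'
from h import *
a=bot.capture("top")[195:275,190:340];b=bot.capture("side")[120:220,240:360]
a=cv2.resize(a,(750,400),interpolation=cv2.INTER_CUBIC);cv2.imwrite("pics/a1.png",a)
b=cv2.resize(b,(720,600),interpolation=cv2.INTER_CUBIC);cv2.imwrite("pics/b1.png",b)
E
```

```text
(no output)
```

View pics/b1.png

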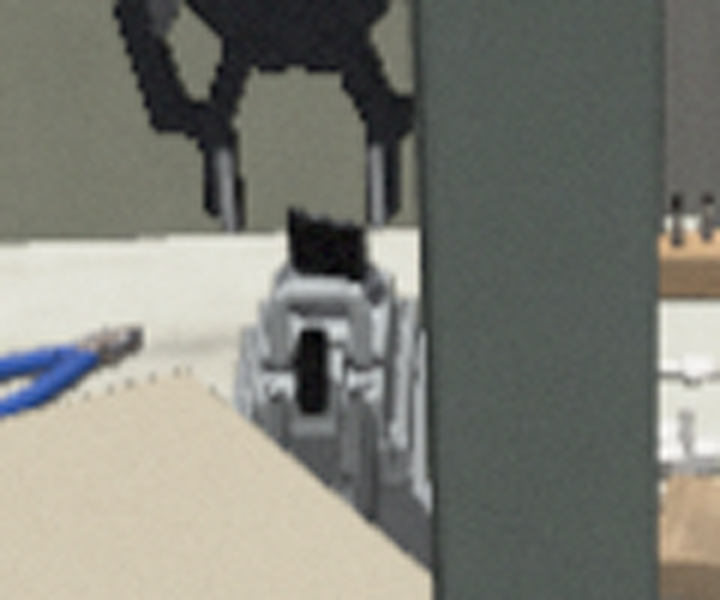

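The side crop shows the jaws centred at about x=303 and the bolt grip at about x=313. That gap is mostly parallax from the height difference, so they agree within about 1 mm. The shackle and dial columns match the fit. I'll go down and grip.

{"fn": "move_arm", "kwargs": {"deltas": [{"slide":[0,0,15],"turn":0},{"slide":[0,0,18],"turn":0},{"slide":[0,0,10],"turn":0},{"slide":[0,0,0],"turn":0}]}}

```text
time: 5.08
eef_pos: [0.4677, 0.1412, 0.079]
orientation: [[0.053, 0.999, -0.002], [0.999, -0.053, -0.001], [-0.001, -0.002, -1.0]]
contact_force: [-0.3, -0.4, -0.3]
opening: 0.599
grip_force: 0.0
```

{"fn": "move_arm", "kwargs": {"deltas": [{"slide":[0,0,0],"turn":0},{"slide":[0,0,0],"turn":0},{"slide":[0,0,0],"turn":0},{"slide":[0,0,0],"turn":0},{"slide":[0,0,0],"turn":0},{"slide":[0,0,0],"turn":0}], "gripper": -1, "force": 30}}

```text
time: 5.82
eef_pos: [0.4685, 0.1414, 0.0799]
orientation: [[0.053, 0.999, 0.0], [0.999, -0.053, -0.0], [-0.0, 0.0, -1.0]]
contact_force: [0.2, -0.6, 0.7]
opening: -0.006
grip_force: 0.0
```

The jaws closed on nothing, so I'll look.

```bash
python3 - <<'E'
from h import *
A=bot.capture("top");B=bot.capture("side");cv2.imwrite("pics/t2.png",A);cv2.imwrite("pics/s2.png",B)
a=cv2.resize(A[195:275,190:340],(600,320),interpolation=cv2.INTER_CUBIC)
b=cv2.resize(B[130:195,250:350],(400,260),interpolation=cv2.INTER_CUBIC)
c=np.zeros((580,600,3),np.uint8);c[:320]=a;c[320:,:400]=b;cv2.imwrite("pics/c2.png",c)
e=bot.read_state()["eef_pos"];print(proj("top",e),proj("side",e),proj("side",np.array(e)-[0,0,.017]))
E
```

```text
[285.96150522 232.4129219 ] [292.27389215 178.94254528] [292.638777   184.99786753]
```

View pics/c2.png

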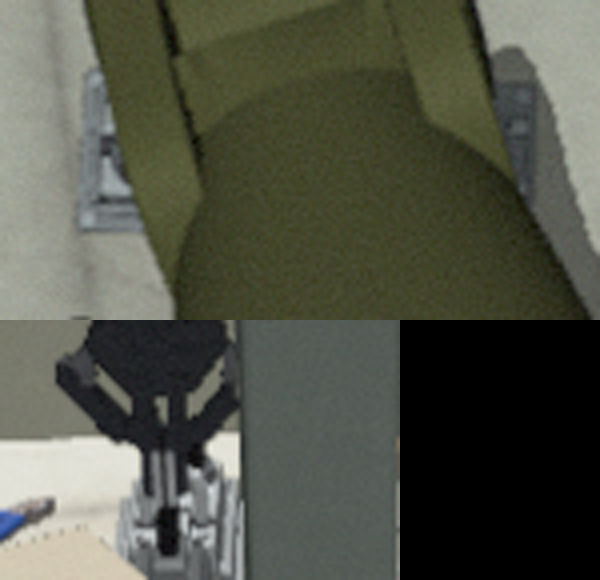

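```bash
python3 - <<'E'
from h import *
O=np.array([.475,.2346]);th=-.0537;R=np.array([[np.cos(th),-np.sin(th)],[np.sin(th),np.cos(th)]])
for n,y,z in [("grip far top",-.079,.089),("near top",-.109,.089),("near bottom",-.109,.059),("crossbar top",-.036,.088),("dial top",.034,.0865),("plate -y end",-.176,.008)]:
    w=[*(R@np.array([0,y])+O),z];print(n,np.round(w,3),np.round(proj("side",w),1),np.round(proj("top",w),1))
for f in ("side0","s2"):
    g=cv2.cvtColor(cv2.imread(f"pics/{f}.png"),cv2.COLOR_BGR2GRAY)
    for r in range(150,196,2): print(f,r,g[r,280:306].tolist())
E
```

```text
grip far top [0.471 0.156 0.089] [293.  173.1] [279.  231.2]
near top [0.469 0.126 0.089] [292.3 178.5] [293.  231.6]
near bottom [0.469 0.126 0.059] [293.  189.3] [293.7 232.7]
crossbar top [0.473 0.199 0.088] [293.9 166. ] [258.9 230.5]
dial top [0.477 0.269 0.086] [295.2 155.4] [226.3 229.5]
plate -y end [0.466 0.059 0.008] [292.6 221.1] [323.8 235.4]
side0 150 [117, 117, 118, 117, 120, 117, 119, 118, 115, 115, 116, 115, 116, 118, 116, 117, 119, 115, 120, 118, 119, 119, 116, 114, 119, 119]
side0 152 [118, 121, 120, 117, 116, 118, 115, 117, 118, 116, 117, 116, 116, 115, 116, 115, 118, 119, 117, 118, 117, 115, 118, 113, 120, 119]
side0 154 [118, 116, 117, 117, 116, 117, 115, 111, 85, 96, 96, 116, 117, 114, 115, 118, 117, 118, 120, 118, 120, 119, 118, 118, 118, 118]
side0 156 [118, 117, 116, 116, 117, 116, 115, 105, 25, 22, 41, 61, 77, 74, 72, 92, 103, 102, 100, 117, 118, 116, 116, 120, 117, 118]
side0 158 [117, 119, 113, 114, 113, 122, 149, 133, 20, 15, 21, 11, 10, 18, 27, 27, 19, 24, 27, 23, 76, 161, 188, 185, 185, 185]
side0 160 [223, 223, 222, 222, 221, 221, 218, 201, 62, 20, 14,
[... 4506 characters left out ...]
5, 16, 13, 46, 97, 106, 126, 156, 127, 129, 128, 174, 161, 75, 101]
s2 186 [159, 177, 140, 169, 140, 79, 79, 104, 128, 50, 12, 17, 16, 21, 51, 105, 107, 135, 94, 83, 110, 167, 163, 132, 81, 100]
s2 188 [151, 162, 112, 119, 114, 107, 100, 91, 98, 98, 45, 17, 27, 33, 76, 104, 90, 102, 105, 101, 91, 91, 117, 111, 75, 110]
s2 190 [199, 176, 126, 93, 112, 106, 103, 81, 99, 120, 122, 122, 124, 128, 126, 120, 84, 97, 107, 98, 86, 84, 89, 117, 91, 144]
s2 192 [203, 204, 200, 185, 142, 104, 99, 77, 90, 108, 108, 108, 108, 106, 109, 105, 93, 106, 104, 103, 83, 84, 83, 109, 99, 153]
s2 194 [202, 201, 201, 203, 202, 195, 150, 82, 85, 85, 85, 86, 85, 84, 85, 86, 88, 105, 106, 104, 79, 83, 73, 95, 99, 89]
```

```bash
python3 - <<'E'
from h import *
e=np.array([.22,-.5576,.2171]);y=np.array([.367,-.93,0])
for k in(-1,0,1):
  for dz in(-.017,.002): print(k,dz,np.round(proj("side",e+k*.0425*y+[0,0,dz]),1))
s=bot.read_state();print(s["joint_pos"],s["eef_pos"])
b=cv2.imread("pics/side0.png")[240:400,0:90];cv2.imwrite("pics/d0.png",cv2.resize(b,None,fx=3.7,fy=3.7,interpolation=cv2.INTER_CUBIC))
E
```

```text
-1 -0.017 [ 49.8 360.1]
-1 0.002 [ 44.5 347.9]
0 -0.017 [ 48. 389.]
0 0.002 [ 42.4 376.5]
1 -0.017 [ 45.9 422.1]
1 0.002 [ 39.8 409.4]
[ 2.93055696e-01  2.11816223e-01 -5.15335592e-01  8.43698709e-01
  1.45846395e-08  1.91686824e+00] [0.46850296 0.14136779 0.0798693 ]
```

View pics/d0.png

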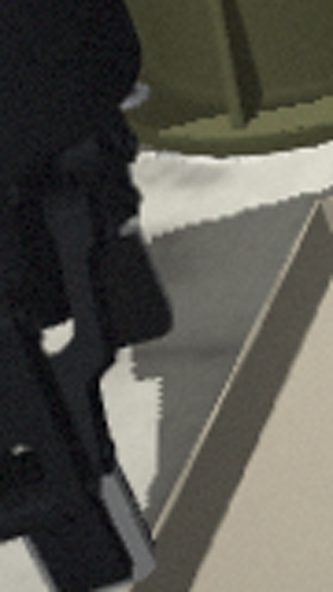

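The side crops put the fingertips about 25 mm higher than the stated tool length predicts. That holds both at the start and here, where the shut tips sit level with the grip's top. I'll open, go down about 23 mm and test this by gripping.

{"fn": "move_arm", "kwargs": {"deltas": [{"slide":[0,0,-6],"turn":0},{"slide":[0,0,0],"turn":0},{"slide":[0,0,0],"turn":0},{"slide":[0,0,0],"turn":0},{"slide":[0,0,7],"turn":0},{"slide":[0,0,7],"turn":0},{"slide":[0,0,7],"turn":0},{"slide":[0,0,6],"turn":0},{"slide":[0,0,0],"turn":0}], "gripper": 0}}

```text
time: 7.05
eef_pos: [0.468, 0.1412, 0.0582]
orientation: [[0.053, 0.999, -0.001], [0.999, -0.053, -0.0], [-0.0, -0.001, -1.0]]
contact_force: [-0.3, -0.4, -0.5]
opening: 0.499
grip_force: 0.0
```

{"fn": "move_arm", "kwargs": {"deltas": [{"slide":[0,0,0],"turn":0},{"slide":[0,0,0],"turn":0},{"slide":[0,0,0],"turn":0},{"slide":[0,0,0],"turn":0},{"slide":[0,0,0],"turn":0}], "gripper": -1, "force": 30}}

```text
time: 7.68
eef_pos: [0.4685, 0.1415, 0.0592]
orientation: [[0.053, 0.999, 0.0], [0.999, -0.053, 0.0], [0.0, 0.0, -1.0]]
contact_force: [-3.0, 0.8, 5.8]
opening: 0.129
grip_force: 33.7
```

{"fn": "move_arm", "kwargs": {"deltas": [{"slide":[-3,0,-0.5],"turn":0},{"slide":[-6,0,0],"turn":0},{"slide":[-8,0,0],"turn":0},{"slide":[-8,0,0],"turn":0},{"slide":[-8,0,0],"turn":0},{"slide":[-8,0,0],"turn":0},{"slide":[-5,0,0],"turn":0},{"slide":[-2,0,0],"turn":0},{"slide":[0,0,0],"turn":0}]}}

```text
time: 8.8
eef_pos: [0.4658, 0.0929, 0.0593]
orientation: [[0.053, 0.999, -0.0], [0.999, -0.053, -0.001], [-0.001, -0.0, -1.0]]
contact_force: [-2.4, -1.3, -1.7]
opening: 0.13
grip_force: 32.9
```

{"fn": "move_arm", "kwargs": {"deltas": [{"slide":[-1,0,0],"turn":0},{"slide":[-1,0,0],"turn":0},{"slide":[0,0,0],"turn":0}]}}

```text
time: 9.18
eef_pos: [0.4658, 0.0927, 0.0593]
orientation: [[0.052, 0.999, -0.0], [0.999, -0.052, 0.003], [0.002, -0.0, -1.0]]
contact_force: [-1.1, 5.1, -2.7]
opening: 0.128
grip_force: 32.6
```

{"fn": "move_arm", "kwargs": {"deltas": [{"slide":[-1.5,0,0],"turn":0},{"slide":[-1,0,0],"turn":0},{"slide":[0,0,0],"turn":0}]}}

```text
time: 9.55
eef_pos: [0.4658, 0.0926, 0.0593]
orientation: [[0.051, 0.999, -0.0], [0.999, -0.051, 0.008], [0.008, -0.001, -1.0]]
contact_force: [-1.9, 13.9, -5.0]
opening: 0.128
grip_force: 32.3
```

{"fn": "move_arm", "kwargs": {"deltas": [{"slide":[1,0,0],"turn":0},{"slide":[0,0,0],"turn":0},{"slide":[0,0,0],"turn":0},{"slide":[0,0,0],"turn":0},{"slide":[0,0,-15],"turn":0},{"slide":[0,0,-25],"turn":0},{"slide":[0,0,-15],"turn":0},{"slide":[0,0,-5],"turn":0},{"slide":[0,0,0],"turn":0}], "gripper": 0.2}}

```text
time: 10.68
eef_pos: [0.4659, 0.09, 0.1196]
orientation: [[0.053, 0.999, 0.0], [0.999, -0.053, 0.0], [0.0, 0.0, -1.0]]
contact_force: [-0.0, 0.3, -0.5]
opening: 0.597
grip_force: 0.0
```

{"fn": "move_arm", "kwargs": {"deltas": [{"slide":[20,0,0],"turn":0},{"slide":[34,0,0],"turn":0},{"slide":[35,0,0],"turn":0},{"slide":[35,0,0],"turn":0},{"slide":[34,0,0],"turn":0},{"slide":[20,0.5,0],"turn":0},{"slide":[0,0,0],"turn":-0.1745},{"slide":[0,0,0],"turn":-0.1745},{"slide":[0,0,0],"turn":-0.1745},{"slide":[0,0,0],"turn":-0.1745},{"slide":[0,0,0],"turn":-0.1745},{"slide":[0,0,0],"turn":-0.1745},{"slide":[0,0,0],"turn":0}], "gripper": 0}}

```text
time: 12.3
eef_pos: [0.4754, 0.2671, 0.1189]
orientation: [[-0.837, 0.547, -0.001], [0.547, 0.837, -0.001], [0.0, -0.001, -1.0]]
contact_force: [0.0, -0.8, 0.5]
opening: 0.501
grip_force: 0.0
```

```bash
python3 - <<'E'
from h import *
A=bot.capture("top");B=bot.capture("side");cv2.imwrite("pics/t3.png",A);cv2.imwrite("pics/s3.png",B)
c=np.zeros((600,600,3),np.uint8);c[:240,:450]=cv2.resize(A[195:275,190:340],(450,240),interpolation=cv2.INTER_CUBIC)
c[240:,:]=cv2.resize(B[130:190,250:350],(600,360),interpolation=cv2.INTER_CUBIC);cv2.imwrite("pics/c3.png",c)
e=np.array(bot.read_state()["eef_pos"]);print(proj("side",e+[0,0,.008]))
E
```

```text
[293.95713693 141.69033331]
```

View pics/c3.png

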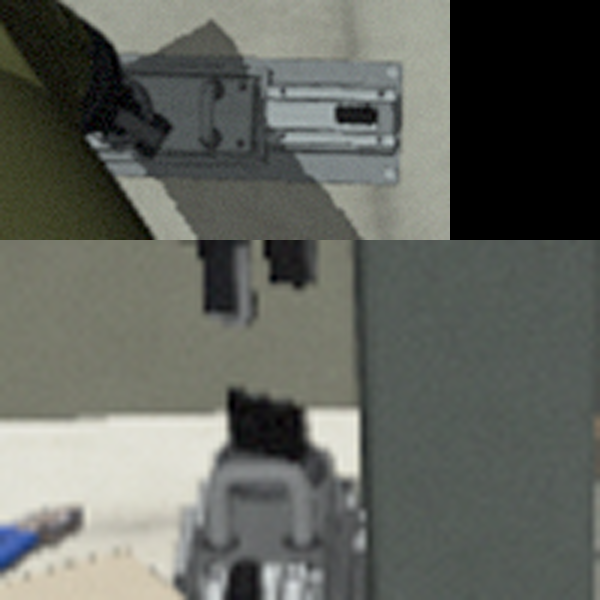

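The bolt grip is at the back stop (top crop 337–378). In the side crop the jaws are centred at about x=261 over the dial bar at about 267, which is aligned to within parallax. I'll go down and grip the dial.

{"fn": "move_arm", "kwargs": {"deltas": [{"slide":[0,0,15],"turn":0},{"slide":[0,0,20],"turn":0},{"slide":[0,0,15],"turn":0},{"slide":[0,0,7],"turn":0},{"slide":[0,0,4],"turn":0},{"slide":[0,0,0],"turn":0}]}}

```text
time: 13.15
eef_pos: [0.4759, 0.2678, 0.0585]
orientation: [[-0.838, 0.545, 0.0], [0.545, 0.838, 0.0], [-0.0, 0.0, -1.0]]
contact_force: [0.4, 0.4, -0.8]
opening: 0.502
grip_force: 0.0
```

{"fn": "move_arm", "kwargs": {"deltas": [{"slide":[0,0,0],"turn":0},{"slide":[0,0,0],"turn":0},{"slide":[0,0,0],"turn":0},{"slide":[0,0,0],"turn":0},{"slide":[0,0,0],"turn":0}], "gripper": -1, "force": 25}}

```text
time: 13.78
eef_pos: [0.4764, 0.2682, 0.0591]
orientation: [[-0.838, 0.545, 0.001], [0.545, 0.838, 0.001], [-0.0, 0.002, -1.0]]
contact_force: [0.6, 1.1, 5.4]
opening: 0.117
grip_force: 31.7
```

```bash
python3 -c "
from h import *
s=bot.read_state();print(s['contact_force'],s['wrist_torque'],s['joint_pos'],s['opening'])"
```

```text
[0.58782545 1.11668078 5.35612679] [ 0.38073294 -0.05009486  0.0202112 ] [ 5.12629804e-01  3.29782182e-01 -4.08806208e-01  8.30564588e-01
  3.58647317e-04  1.08931848e+00] 0.11708884789714283
```

{"fn": "move_arm", "kwargs": {"deltas": [{"slide":[0,0,0],"turn":0.1165},{"slide":[0,0,0],"turn":0.1165},{"slide":[0,0,0],"turn":0.116},{"slide":[0,0,0],"turn":0},{"slide":[0,0,0],"turn":0.1165},{"slide":[0,0,0],"turn":0.1165},{"slide":[0,0,0],"turn":0.116},{"slide":[0,0,0],"turn":0},{"slide":[0,0,0],"turn":0.1165},{"slide":[0,0,0],"turn":0.1165},{"slide":[0,0,0],"turn":0.116},{"slide":[0,0,0],"turn":0},{"slide":[0,0,0],"turn":0}]}}

```text
time: 15.4
eef_pos: [0.474, 0.2669, 0.059]
orientation: [[0.053, 0.999, -0.003], [0.999, -0.053, -0.001], [-0.001, -0.003, -1.0]]
contact_force: [-6.6, -2.0, 14.7]
opening: 0.118
grip_force: 32.8
```

```bash
python3 -c "
from h import *
s=bot.read_state();print(s['contact_force'],s['wrist_torque'],s['joint_pos'],s['opening'])"
```

```text
[-6.55470909 -2.00875502 14.7476114 ] [-0.48195519  1.53741848  0.03543209] [ 5.12598660e-01  3.28887675e-01 -4.10379124e-01  8.34405738e-01
  3.49641284e-04  2.13632481e+00] 0.11793713447632649
```

{"fn": "move_arm", "kwargs": {"deltas": [{"slide":[0,0,0],"turn":0},{"slide":[0,0,0],"turn":0},{"slide":[0,0,0],"turn":0},{"slide":[0,0,-15],"turn":0},{"slide":[0,0,-30],"turn":0},{"slide":[0,0,-30],"turn":0},{"slide":[-20,0,-15],"turn":0},{"slide":[-40,0,0],"turn":0},{"slide":[-40,0,0],"turn":0},{"slide":[-40,0,0],"turn":0},{"slide":[-40,0,0],"turn":0},{"slide":[-40,0,0],"turn":0},{"slide":[-20,0,0],"turn":0},{"slide":[0,0,0],"turn":0}], "gripper": 0}}

```text
time: 17.15
eef_pos: [0.4622, 0.0262, 0.1485]
orientation: [[0.056, 0.998, -0.0], [0.998, -0.056, -0.0], [-0.0, -0.0, -1.0]]
contact_force: [-0.5, -0.2, -0.2]
opening: 0.499
grip_force: 0.0
```

```bash
python3 - <<'E'
from h import *
A=bot.capture("top");cv2.imwrite("pics/t4.png",A)
cv2.imwrite("pics/c4.png",cv2.resize(A[205:263,200:332],None,fx=6,fy=6,interpolation=cv2.INTER_CUBIC))
E
```

```text
(no output)
```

View pics/c4.png

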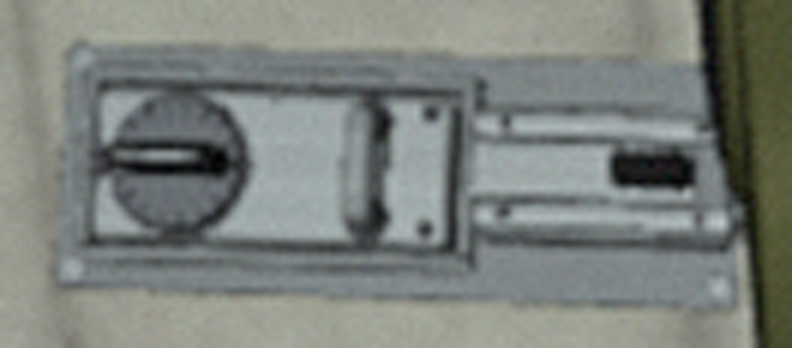

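The crop shows the dial pointer (tip at 100,157) standing at the index, and the bolt grip at (652,168) with the tongue clear of the lock. Next is the shackle.

{"fn": "move_arm", "kwargs": {"deltas": [{"slide":[20,0,0],"turn":0},{"slide":[33,0.2,0],"turn":0},{"slide":[33,0.2,0],"turn":0},{"slide":[33,0.2,0],"turn":0},{"slide":[33,0.2,0],"turn":0},{"slide":[20,0,0],"turn":0},{"slide":[0,0,20],"turn":0},{"slide":[0,0,15],"turn":0},{"slide":[0,0,0],"turn":0},{"slide":[0,0,0],"turn":0}], "gripper": 1}}

```text
time: 18.45
eef_pos: [0.4731, 0.1995, 0.1137]
orientation: [[0.053, 0.999, 0.0], [0.999, -0.053, -0.0], [0.0, 0.0, -1.0]]
contact_force: [0.4, -0.2, 0.1]
opening: 1.003
grip_force: 0.0
```

{"fn": "move_arm", "kwargs": {"deltas": [{"slide":[-1,0,15],"turn":0},{"slide":[0,0,20],"turn":0},{"slide":[0,0,15],"turn":0},{"slide":[0,0,12],"turn":0},{"slide":[0,0,6],"turn":0},{"slide":[0,0,2],"turn":0},{"slide":[0,0,0],"turn":0}]}}

```text
time: 19.32
eef_pos: [0.4732, 0.1989, 0.0436]
orientation: [[0.053, 0.999, 0.0], [0.999, -0.053, 0.0], [0.0, 0.0, -1.0]]
contact_force: [-0.6, 0.3, 0.4]
opening: 1.001
grip_force: 0.0
```

{"fn": "move_arm", "kwargs": {"deltas": [{"slide":[0,0,0],"turn":0},{"slide":[0,0,0],"turn":0},{"slide":[0,0,0],"turn":0},{"slide":[0,0,0],"turn":0},{"slide":[0,0,0],"turn":0}], "gripper": -1, "force": 40}}

```text
time: 19.95
eef_pos: [0.4723, 0.1989, 0.0438]
orientation: [[0.053, 0.999, -0.001], [0.999, -0.053, 0.0], [0.0, -0.001, -1.0]]
contact_force: [-3.4, -0.0, 5.3]
opening: 0.518
grip_force: 39.9
```

{"fn": "move_arm", "kwargs": {"deltas": [{"slide":[0,-0.7,-0.5],"turn":0},{"slide":[0,0,0],"turn":0},{"slide":[0,0,0],"turn":0}], "force": 90}}

```text
time: 20.32
eef_pos: [0.4722, 0.1989, 0.0442]
orientation: [[0.053, 0.999, 0.0], [0.999, -0.053, 0.0], [0.0, 0.0, -1.0]]
contact_force: [-3.2, -1.0, 4.8]
opening: 0.501
grip_force: 91.3
```

{"fn": "move_arm", "kwargs": {"deltas": [{"slide":[0,0,-3],"turn":0},{"slide":[0,0,-4],"turn":0},{"slide":[0,0,-4],"turn":0},{"slide":[0,0,-4],"turn":0},{"slide":[0,0,-3],"turn":0},{"slide":[0,0,-2],"turn":0},{"slide":[0,0,0],"turn":0}]}}

```text
time: 21.2
eef_pos: [0.4725, 0.1988, 0.0642]
orientation: [[0.053, 0.999, 0.001], [0.999, -0.053, 0.0], [0.0, 0.001, -1.0]]
contact_force: [1.2, 0.7, 0.0]
opening: 0.5
grip_force: 91.3
```

{"fn": "move_arm", "kwargs": {"deltas": [{"slide":[0,0,-2],"turn":0},{"slide":[0,0,-2],"turn":0},{"slide":[0,0,-3],"turn":0},{"slide":[0,0,-4],"turn":0},{"slide":[0,0,-4],"turn":0},{"slide":[0,0,0],"turn":0}]}}

```text
time: 21.95
eef_pos: [0.4724, 0.1989, 0.0793]
orientation: [[0.053, 0.999, 0.0], [0.999, -0.053, 0.0], [0.0, 0.0, -1.0]]
contact_force: [0.5, -0.2, -4.2]
opening: 0.496
grip_force: 91.7
```

{"fn": "move_arm", "kwargs": {"deltas": [{"slide":[0,0,-4],"turn":0},{"slide":[0,0,-6],"turn":0},{"slide":[0,0,-8],"turn":0},{"slide":[0,0,-10],"turn":0},{"slide":[0,0,-12],"turn":0},{"slide":[0,0,-12],"turn":0},{"slide":[0,0,-12],"turn":0},{"slide":[0,0,-12],"turn":0},{"slide":[0,0,-12],"turn":0},{"slide":[0,0,-12],"turn":0},{"slide":[0,0,-10],"turn":0},{"slide":[0,0,-8],"turn":0},{"slide":[0,0,-6],"turn":0},{"slide":[0,0,-4],"turn":0},{"slide":[0,0,-2],"turn":0},{"slide":[0,0,0],"turn":0},{"slide":[0,0,0],"turn":0},{"slide":[0,0,0],"turn":0},{"slide":[0,0,0],"turn":0}]}}

```text
time: 24.32
eef_pos: [0.4721, 0.1987, 0.2088]
orientation: [[0.053, 0.999, -0.0], [0.999, -0.053, -0.0], [-0.0, -0.0, -1.0]]
contact_force: [0.9, -0.6, -3.8]
opening: 0.499
grip_force: 91.7
```

```bash
python3 - <<'E'
from h import *
B=bot.capture("side");A=bot.capture("top");cv2.imwrite("pics/s5.png",B);cv2.imwrite("pics/t5.png",A)
c=np.zeros((600,800,3),np.uint8);c[:,:480]=cv2.resize(B[90:215,250:350],(480,600),interpolation=cv2.INTER_CUBIC)
c[:320,480:]=cv2.resize(A[140:300,170:330],(320,320));cv2.imwrite("pics/c5.png",c)
s=bot.read_state();print(s["contact_force"],s["wrist_torque"],s["time"])
E
```

```text
[ 0.06771525  0.20305698 -4.82378173] [-0.07004673  0.02334735  0.01276639] 24.425
```

View pics/c5.png

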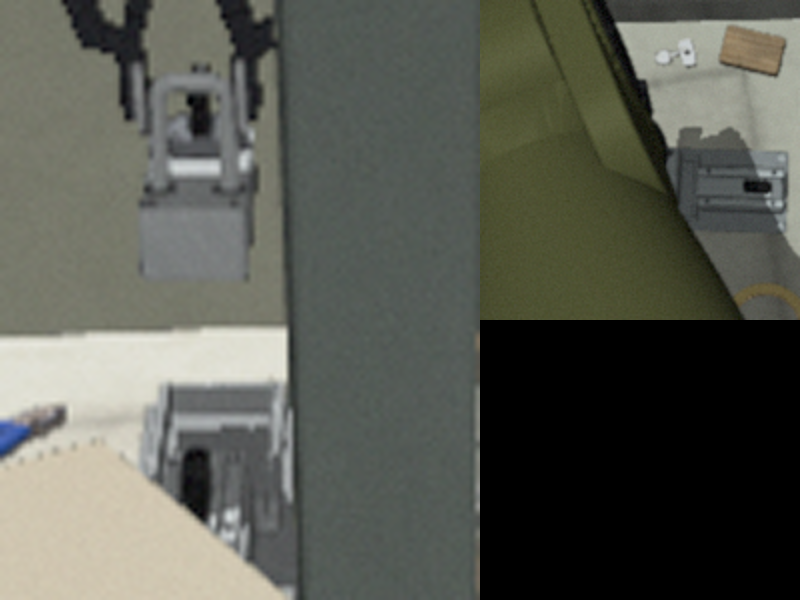

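```bash
python3 - <<'E'
from h import *
O=np.array([.475,.2346]);th=-.0537;R=np.array([[np.cos(th),-np.sin(th)],[np.sin(th),np.cos(th)]])
for n,y,z in [("near bottom",-.066,0),("near top",-.066,.04),("far dial bar top",.054,.0785),("crossbar top",-.036,.102)]:
    w=[*(R@np.array([0,y])+O),z+.1506];p=proj("side",w);print(n,np.round(p,1),"crop row",round((p[1]-90)*4.8))
print(bot.read_state()["qvel"])
E
```

```text
near bottom [291.9 148.2] crop row 280
near top [291.  132.9] crop row 206
far dial bar top [292.8 101.9] crop row 57
crossbar top [290.3 104.1] crop row 67
[ 2.29132037e-03  4.17481435e-05  1.64227934e-03 -5.24469570e-04
  3.04055370e-03 -1.29486253e-03]
```

The final crop matches the level-lock prediction: near-face edges at rows 204 and 278 against a predicted 206 and 280, with the crossbar and dial top also in line. The lock hangs level with its shackle open and the dock is empty below it.

```bash
python3 -c "
from station import bot
print(bot.job_done())"
```

```text
the job is handed in; nothing more can be done
None
```

The job is handed in at about 24.4 s of the 69 s allowed: the bolt is at its far stop, the dial stands at the index, and the arm holds the lock still and upright by its open shackle, its underside about 150 mm above the worktop.

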